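# Find a spacer's blind hole on the gauge pin and present it hole-up

### The arm

A 6-joint arm with a two-finger parallel gripper is mounted at the origin on the work surface. World frame = base frame: x ahead of the robot, y to its left, z up, the work surface at z = 0. Lengths are in mm, angles in rad, forces in N, time in s.
With the tool pointing down it reaches from about 275 to 825 mm from the base axis. Payload 5.2 kg.
Tool frame: the origin (TCP) lies at the very end of the fingers, on their centre line; the grasp point (between the pads) lies 19 mm behind it; z points along the fingers, y is the line along which they close (so a half turn about z gives the same grasp; the last joint's range is limited). The gripper opens to 93 mm and grips with 3 to 60 N. Pads are 15 mm wide; open, the fingers measure 128 mm over their backs; the gripper's body (75 mm by 188 mm) begins 65 mm behind the grasp point.
Start: joints at [-1.454, 0.259, 1.535, -0, 1.348, -0.203], TCP at [172.928, -522.112, 218.653] pointing down, gripper open.
Joint ranges: [-3.14, 3.14], [-0.91, 2.08], [0.19, 2.58], [-1.22, 4.36], [0.22, 2.71], [-3.12, 3.12]. Speed limits (rad/s): [2.57, 2.57, 3.14, 3.14, 3.14, 3.14].

### API

Orientations are given as [roll, pitch, yaw] about the fixed x, y, z axes, in that order (R = Rz(yaw) Ry(pitch) Rx(roll)).
In Python, from bench import robot gives the robot as it stands. The module is installed in compiled form; this text tells all that it offers. Calls block until the motion is done:
- robot.move_ptp(position, orientation): joint-space move of the TCP to a pose.
- robot.move_linear(position, ori=None, speed=150, f_stop=None): straight line of the TCP; ori=None keeps the orientation; speed is the mean speed in mm/s. With f_stop (N) it stops when the force on the tool has changed by that much, and returns True; else False.
- robot.move_j(angles): joint-space move.
- robot.move_gripper(opening): opening from 0.0 (shut) to 1.0 (fully open); the grip force is fixed at half the most; returns when the fingers have stopped.
- robot.sleep(seconds).
- robot.inverse_kinematics(position, orientation): joint angles nearest the present ones, or None.
- robot.get_image(name): name is "scene" or "side" or "wrist"; returns a dict with "img" (400x640x3 uint8, blue, green, red), "fovy" (degrees; the focal length in pixels is half the picture's height over the tangent of half this angle, whatever the lens; pixels are square), "cx", "cy" (the principal point, pixels), "k1" (the pictures are not rectified: a ray, as slopes to the right and down, at radius r is drawn at 1 + k1 r^2 times it, then the intrinsics apply), "eye" and "orientation" of the camera in the world. Camera axes: x right, y down, z forward; pixel columns grow to the right and rows downward; lengths in mm; the calibration is good to about 2 mm. A picture is of the moment at which its call begins. There is no depth.
A pose or a line that the arm cannot do raises robot.MotionError and nothing moves.
- robot.hand_in(): hands the job in; it is judged then, once.
Readings, each from a call of its own:
- robot.current_t(): time.
- robot.current_qpos(): joint angles.
- robot.current_joint_vel(): joint speeds.
- robot.current_joint_efforts(): joint torques, N m.
- robot.current_tcp_pos(): TCP position.
- robot.current_eef_rot(): TCP orientation.
- robot.current_contact_force(): force on the tool from outside, world axes, zero at the start.
- robot.current_ft_torque(): the same for the moment, N m.
- robot.current_gripper_width(): opening from 0.0 (shut) to 1.0 (fully open).
- robot.current_finger_force(): force on a finger pad.
Only numpy, scipy, OpenCV 4.12 (cv2) and the standard library are available. Lean on these libraries where they do the work, as an engineer would, in place of code of your own. Each camera call takes 0.05 s, during which the arm holds its last target. There are 200 camera calls.

### The job

The square aluminium spacer lying on the bench is drilled blind from one end only: find that end by feel, by pushing the held spacer level onto the gauge's horizontal pin until the pin bottoms in the hole, and keep it there for a moment. Then take it off, turn it hole-up and hold it still in the gripper, upright, about 20 cm above the bench over the middle of the green tray, ready for an insert to be dropped in. Finish while still holding it there, touching nothing else with it, and leave everything else on the bench where it is.

Things in the scene. Friction and masses are not known exactly. Their poses are not given: they have to be found in the camera images.
- spacer: Loose bare-aluminium square bar, 26 x 26 x 70 mm, about 0.12 kg, lying on its side. Origin at its centre (13 mm above the bench as it lies), x axis along its length towards the end with the blind hole (round, 14 to 15 mm across, 28 mm deep, on the centre line, the only hole); the -x end is plain. It lies with any yaw. It may be put down on the bench and regrasped as often as wanted.
- hole (a point): Centre of the hole's mouth, on the spacer's +x end face, 35 mm from its centre; same axes as the spacer (x points out of the hole).
- gauge: Gauge stand fixed to the bench: yellow upright, 50 mm wide and 76 mm tall, on a dark steel base 80 x 80 x 16 mm, with a steel pin sticking out level from the upright's front face. Origin on the bench below the middle of that face; the pin points along its -x axis, so a spacer goes on moving along +x. The base starts 10 mm in front of the face and runs to 70 mm behind it.
- pin_tip (a point): Rounded tip of the gauge's pin: 10 mm diameter, 32 mm long, axis 55 mm above the bench; same axes as the gauge (the pin points along -x). It bottoms in the hole with the spacer's end 4 mm from the face; against the plain end it stops at once.
- tray: Low green plastic tray fixed to the bench, 140 x 140 mm, 18 mm high; origin at its centre, on the bench. Tall equipment stands only beyond 0.6 m to either side of the robot, and a 0.21 m spray bottle at the far right corner, 0.8 m ahead and 0.5 m to the right; a low grey bin at the far left.
- spool: Loose grey solder spool standing on end, 60 mm diameter, 46 mm tall; origin under its centre. To be left alone.
- cleaner: Loose brass tip cleaner on a blue foot, 70 mm diameter, 70 mm tall; origin under its centre. To be left alone.
- pliers: Loose pliers with yellow handles, lying flat along their x axis, 160 mm long, about 55 mm wide, 11 mm high; origin at the pivot, on the bench. To be left alone.
- board: Loose wooden block with a green circuit board on top, 120 x 170 mm, 38 mm high; origin under its centre. To be left alone.
There are look-alikes about, which are no part of the job. What is meant by the spacer is not orange, and is the smaller of those in its own colour.

How it is judged (in metres and radians):
On the way:
1. the gripped spacer is pushed onto the gauge pin with its hole, the pin at least 20 mm deep in it (x of pin_tip in the frame of hole between -0.034 and -0.02 m and y of pin_tip in the frame of hole between -0.007 and 0.007 m and z of pin_tip in the frame of hole between -0.007 and 0.007 m and contact force between the fingers and spacer above 1 N), for 0.2 s.
At the end, for the whole second after the job is handed in: The spacer is held by the fingers with its hole facing up within 17 degrees, its centre 15 to 30 cm above the bench and within 60 mm of the tray's centre seen from above, still, and touching neither gauge, tray nor any bystander (angle between spacer's own x axis and vertical below 0.3 rad and height (world z) of spacer between 0.15 and 0.3 m and horizontal distance between spacer and tray below 0.06 m and contact force between the fingers and spacer above 1 N and linear speed of spacer below 0.03 m/s and angular speed of spacer below 0.3 rad/s and contact force between spacer and gauge below 0.1 N and contact force between spacer and tray below 0.1 N and contact force between spacer and spool below 0.1 N and contact force between spacer and cleaner below 0.1 N and contact force between spacer and pliers below 0.1 N and contact force between spacer and board below 0.1 N); the arm keeps its last pose, push and grip.
It fails at once if the spool, cleaner, pliers or board is moved by more than 30 mm (distance of any of spool, cleaner, pliers, board from where it was at the start of the episode above 0.03 m).
It also fails if it takes over 72 s, if anything falls off the work surface, if the arm or the gripper's body presses on something with over 40 N, if the wrist force passes 120 N, or if a joint passes its speed limit or range.

## Working session

There is one attempt and no reset: what is moved stays moved. The work goes in short steps, each a Python script; the robot and the scene stay as the last script left them, time stands still between calls to the robot, and variables do not carry over. Pictures are saved under pics/ and viewed, at most 10 in all, crops included, and the job is handed in when it is done.

```bash
mkdir -p pics; cat > h.py <<'E'
import numpy as np, cv2
from scipy.spatial.transform import Rotation as Rn
from bench import robot
def R(o): return Rn.from_euler('xyz',o).as_matrix()
def camR(c):
    o=np.array(c["orientation"],float)
    return o if o.shape==(3,3) else R(o)
def f(c): return 200/np.tan(np.radians(c["fovy"])/2)
def ray(c,u,v):
    d=np.array([(u-c["cx"])/f(c),(v-c["cy"])/f(c)]); s=d.copy()
    for _ in range(20): s=d/(1+c["k1"]*(s@s))
    return camR(c)@np.array([s[0],s[1],1.])
def onz(c,u,v,z):
    r=ray(c,u,v); e=np.array(c["eye"],float); return e+r*(z-e[2])/r[2]
def proj(c,p):
    q=camR(c).T@(np.array(p,float)-np.array(c["eye"])); s=q[:2]/q[2]; s=s*(1+c["k1"]*(s@s)); return s*f(c)+[c["cx"],c["cy"]]
E
python3 - <<'E'
from h import *
for n in ("scene","side"):
    c=robot.get_image(n); cv2.imwrite(f"pics/{n}0.png",c["img"]); print(n,{k:v for k,v in c.items() if k!="img"})
E
```

```text
scene {'fovy': 55.48772734681016, 'cx': 327.81257032358, 'cy': 203.84162700223047, 'k1': 0.019288581983889885, 'eye': array([1100.90684414, -421.72050635,  543.80600262]), 'orientation': array([-2.1519186 , -0.00919295,  0.87444737])}
side {'fovy': 55.36259594318396, 'cx': 322.93389744064984, 'cy': 202.41462672489715, 'k1': 0.012812092182661793, 'eye': array([360.81728009, 730.63495636, 838.78432067]), 'orientation': array([-2.40641959,  0.02001534, -2.8548196 ])}
```

View pics/scene0.png

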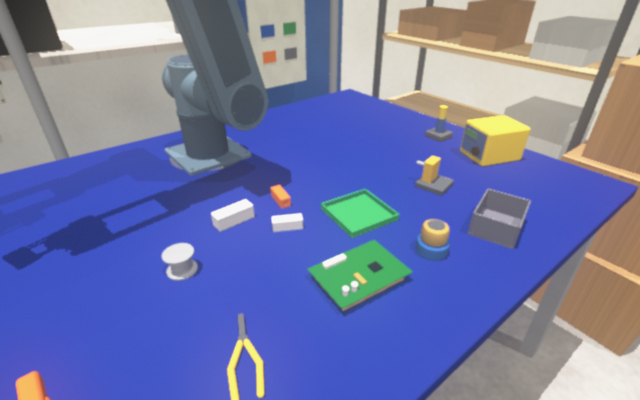

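View pics/side0.png

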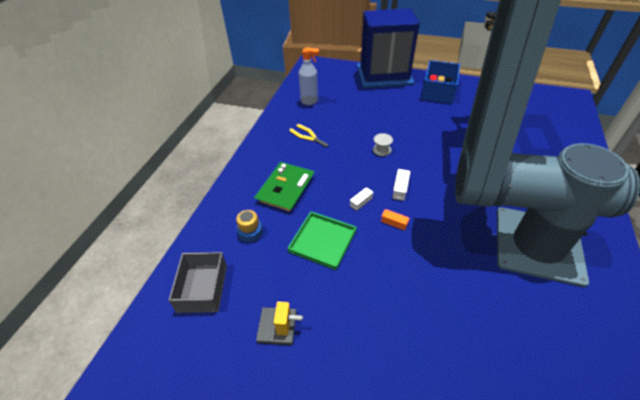

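The scene view shows these candidates: the small silver bar at scene (287,222) / side (361,198), a larger silver bar at (233,214) / (402,184), and an orange one at (281,196) / (395,219). By the description it is the small silver bar. The gauge is at scene (432,172) / side (282,320), with its pin tip near side (299,318) and scene (418,163). The tray is at side (322,240).

```bash
python3 - <<'E'
from h import *
S=robot.get_image("side"); C=robot.get_image("scene")
def blobs(c,lo,hi,box):
    m=cv2.inRange(cv2.cvtColor(c["img"],cv2.COLOR_BGR2HSV),lo,hi); k=np.zeros_like(m); x0,y0,x1,y1=box; k[y0:y1,x0:x1]=m[y0:y1,x0:x1]
    cs,_=cv2.findContours(k,cv2.RETR_EXTERNAL,cv2.CHAIN_APPROX_NONE); return max(cs,key=cv2.contourArea)[:,0,:]
def rect(pts,c,z):
    w=np.array([onz(c,u,v,z)[:2] for u,v in pts],np.float32); return cv2.minAreaRect(w)
print("spacer side",rect(blobs(S,(0,0,120),(180,90,255),(343,182,380,213)),S,20))
print("spacer scene",rect(blobs(C,(0,0,120),(180,90,255),(265,208,308,236)),C,20))
print("big side",rect(blobs(S,(0,0,120),(180,90,255),(385,165,415,203)),S,20))
print("tray",rect(blobs(S,(45,80,60),(80,255,255),(280,207,362,272)),S,18), rect(blobs(C,(45,80,60),(80,255,255),(315,188,402,237)),C,18))
print("gauge yellow side",rect(blobs(S,(18,100,80),(35,255,255),(265,295,300,345)),S,76))
print("base side",rect(blobs(S,(0,0,20),(180,110,120),(250,300,300,350)),S,16))
print("orange",[onz(S,395,219,20)[:2]],"spool",onz(S,383,137,46)[:2])
a=np.hstack([cv2.resize(S["img"][290:350,250:310],None,fx=6,fy=6,interpolation=cv2.INTER_CUBIC),cv2.resize(C["img"][145:205,400:460],None,fx=6,fy=6,interpolation=cv2.INTER_CUBIC)])
cv2.imwrite("pics/gauge.png",a)
E
```

```text
spacer side ((484.84185791015625, -23.32433319091797), (89.33929443359375, 38.46514129638672), 60.1634521484375)
spacer scene ((490.2334899902344, -28.679889678955078), (74.68521118164062, 66.80487060546875), 60.254425048828125)
big side ((381.0538635253906, -112.70718383789062), (41.33942794799805, 129.1091766357422), 0.3644767701625824)
tray ((552.17626953125, 148.25424194335938), (146.7795867919922, 140.854248046875), 82.00408935546875) ((561.4440307617188, 135.41595458984375), (147.5197296142578, 150.9144744873047), 81.60701751708984)
gauge yellow side ((562.21435546875, 413.51080322265625), (34.127708435058594, 73.78482055664062), 15.78882884979248)
base side ((578.8267211914062, 418.5429992675781), (77.1662368774414, 60.6754035949707), 11.494622230529785)
orange [array([375.83836325,  31.36137949])] spool [ 470.01328486 -284.40523949]
```

View pics/gauge.png

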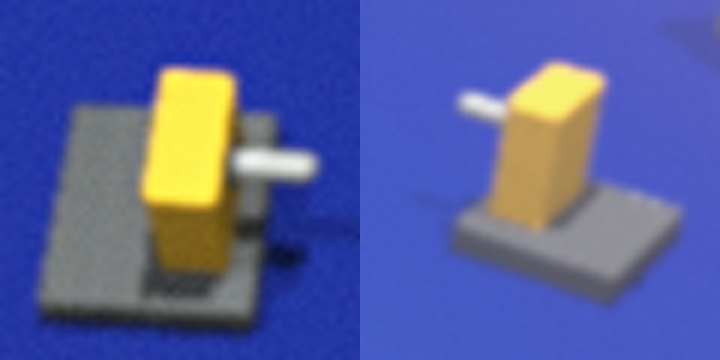

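The crops confirm the gauge: pin tip at side (302.8,317.5) / scene (416.7,161.8), root at side (289.5,316.5) / scene (424.7,164.2). The pin points roughly along world -x. Next I'll triangulate it, check reachability, and look at the spacer up close.

```bash
cat >> h.py <<'E'
def tri(obs):
    A=np.zeros((3,3));b=np.zeros(3)
    for c,u,v in obs:
        r=ray(c,u,v); r/=np.linalg.norm(r); P=np.eye(3)-np.outer(r,r); A+=P; b+=P@np.array(c["eye"])
    p=np.linalg.solve(A,b); return p
def down(yaw): return [np.pi,0,(yaw+np.pi)%(2*np.pi)-np.pi]
def horiz(b,up):  # tool z horizontal along bearing b, tool x = up*vertical
    z=np.array([np.cos(b),np.sin(b),0]); x=np.array([0,0,up]); return list(Rn.from_matrix(np.c_[x,np.cross(z,x),z]).as_euler('xyz'))
E
python3 - <<'E'
from h import *
import warnings; warnings.filterwarnings("ignore")
S=robot.get_image("side"); C=robot.get_image("scene")
t=tri([(S,302.8,317.5),(C,416.7,161.8)]); r=tri([(S,289.5,316.5),(C,424.7,164.2)])
print("tip",t,"root",r,np.linalg.norm(t-r), "tip@55",onz(S,302.8,317.5,55),onz(C,416.7,161.8,55),"root@55",onz(S,289.5,316.5,55),onz(C,424.7,164.2,55))
ik=lambda p,o: (lambda q: None if q is None else np.round(q,2))(robot.inverse_kinematics(p,o))
for y in (60,-120): print("pick",y,ik([487,-26,60],down(np.radians(y))))
for y in (12,192): print("pin",y,ik([500,400,36],down(np.radians(y))))
for up in (1,-1):
  for b in (0,15,40,-30): print("final",up,b,ik([555+19*np.cos(np.radians(b)),142+19*np.sin(np.radians(b)),200],horiz(np.radians(b),up)))
robot.move_ptp([487,-26,230],down(np.radians(60)))
c=robot.get_image("wrist"); cv2.imwrite("pics/w1.png",c["img"]); print({k:v for k,v in c.items() if k!="img"},robot.current_t())
E
```

```text
tip [524.17016958 391.82874805  55.21090063] root [550.83636001 396.80116151  56.27084612] 27.14653002104803 tip@55 [523.08388638 390.94049306  55.        ] [525.17709272 392.7869217   55.        ] root@55 [551.79234429 396.69466767  55.        ] [548.72359828 398.54601055  55.        ]
pick 60 [-0.28  0.32  1.89 -0.    0.93  0.24]
pick -120 [-0.28  0.32  1.89 -0.    0.93 -2.9 ]
pin 12 [ 0.5   0.58  1.52 -0.    1.04  1.86]
pin 192 [ 0.5   0.58  1.52  0.    1.04 -1.28]
final 1 0 [ 0.14  0.77  2.58  3.29  1.78 -1.54]
final 1 15 None
final 1 40 [-0.65  0.72  2.45  1.79  1.58 -1.6 ]
final 1 -30 [ 0.62  0.71  2.19  4.29  1.47 -1.79]
final -1 0 [0.14 0.77 2.58 3.29 1.78 1.6 ]
final -1 15 None
final -1 40 [-0.65  0.72  2.45  1.79  1.58  1.54]
final -1 -30 [0.62 0.71 2.19 4.29 1.47 1.35]
{'fovy': 69.48648922358812, 'cx': 319.3014621755828, 'cy': 200.18360452462503, 'k1': -0.05347173866939641, 'eye': array([519.94565466,  29.62236199, 396.96913569]), 'orientation': array([ 2.89732093e+00,  4.50564818e-04, -5.23878253e-01])} 2.4583
```

View pics/w1.png

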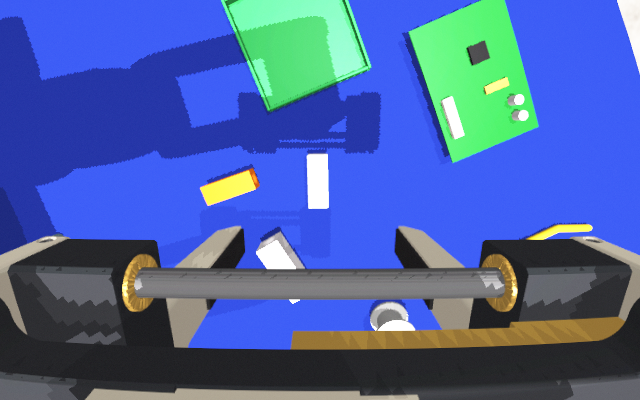

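```bash
cat >> h.py <<'E'
def spacer(c,box,z=26):
    m=cv2.inRange(cv2.cvtColor(c["img"],cv2.COLOR_BGR2HSV),(0,0,140),(180,80,255)); k=np.zeros_like(m); x0,y0,x1,y1=box; k[y0:y1,x0:x1]=m[y0:y1,x0:x1]
    n,_,st,_=cv2.connectedComponentsWithStats(k)
    cs,_=cv2.findContours(k,cv2.RETR_EXTERNAL,cv2.CHAIN_APPROX_NONE); p=max(cs,key=cv2.contourArea)[:,0,:]
    w=np.array([onz(c,u,v,z)[:2] for u,v in p],np.float32); return cv2.minAreaRect(w), p.min(0),p.max(0)
E
python3 - <<'E'
from h import *
c=robot.get_image("wrist")
print(spacer(c,(298,140,340,220)), "tcp",proj(c,robot.current_tcp_pos()), "proj exp", proj(c,[487,-26,26]))
cv2.imwrite("pics/w1c.png",cv2.resize(c["img"][130:230,260:400],None,fx=5,fy=5,interpolation=cv2.INTER_CUBIC))
E
```

```text
(((483.9762268066406, -27.132949829101562), (72.78849029541016, 27.21062469482422), 61.835044860839844), array([307, 153], dtype=int32), array([328, 208], dtype=int32)) tcp [319.01771528 237.38196416] proj exp [318.8867798  179.42591292]
```

View pics/w1c.png

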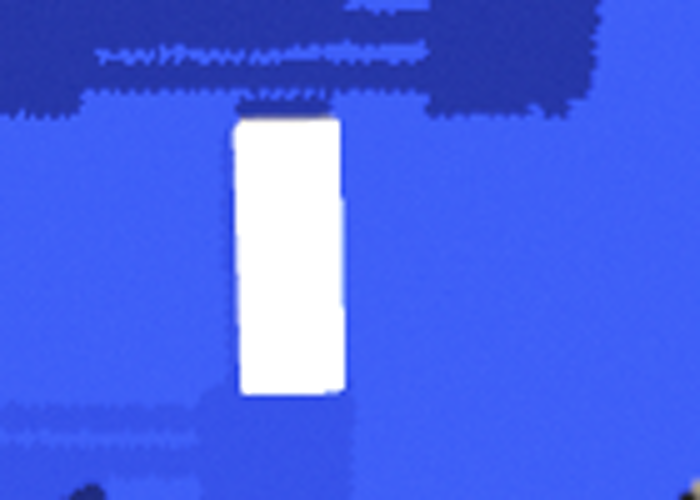

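The selected bar measures 72.8 x 27.2 mm at (484,-27), yaw 61.8°, which fits the spacer (70 x 26). I'll grasp it and look at the gauge from above.

```bash
python3 - <<'E'
from h import *
o=down(np.radians(61.8))
robot.move_ptp([484.5,-27,60],o)
robot.move_linear([484.5,-27,4],o,speed=80)
robot.move_gripper(0.0)
print("w",robot.current_gripper_width()*93,robot.current_finger_force())
robot.move_linear([484.5,-27,150],speed=200)
g=np.radians(11)
robot.move_ptp([450,380,160],down(g))
c=robot.get_image("wrist"); cv2.imwrite("pics/w2.png",c["img"])
print(robot.current_gripper_width()*93,robot.current_t(),robot.current_tcp_pos(),proj(c,[524,392,55]),c["eye"],c["orientation"])
np.save("w2.npy",c,allow_pickle=True)
E
```

```text
w 25.989800593731122 29.93430441847522
25.375701442979388 7.5667 [450.34961603 379.06706482 159.53760492] [319.85763602 118.11783725] [515.13745323 390.85620489 326.27570932] [ 2.89604425e+00 -2.61149136e-04 -1.37790111e+00]
```

View pics/w2.png

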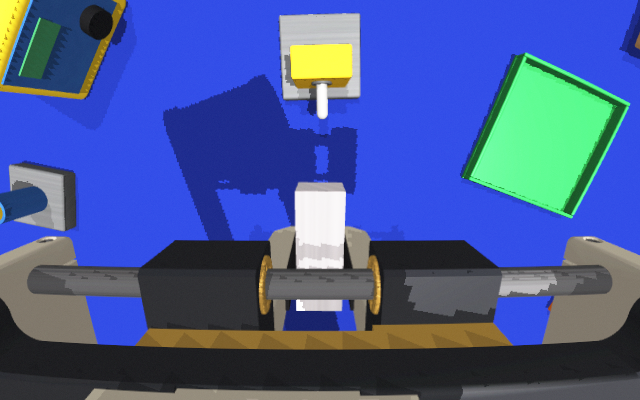

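The wrist view shows the held spacer's end at (320,187), the pin tip at (322,117) and its root at about (321,88), and the gauge base spanning (281..359, 14..99).

```bash
python3 - <<'E'
from h import *
c=np.load("w2.npy",allow_pickle=True).item()
hsv=cv2.cvtColor(c["img"],cv2.COLOR_BGR2HSV)
m=cv2.inRange(hsv,(0,0,120),(180,90,255))
P=[]
for v in range(100,120):
    x=np.flatnonzero(m[v,300:345])+300
    if len(x): print(v,x.min(),x.max(),end="; "); P.append((x.mean(),v))
P=[p for p in P if p[1]>=101]; W=np.array([onz(c,u,v,55) for u,v in P[:-3]])
d=np.polyfit(W[:,0],W[:,1],1); print("\npin yaw",np.degrees(np.arctan(d[0])),W[0],"tip",onz(c,*P[-1],55))
b=cv2.inRange(hsv,(0,0,100),(180,60,255)); k=np.zeros_like(b); k[5:99,270:370]=b[5:99,270:370]
y=cv2.inRange(hsv,(20,100,200),(35,255,255)); yy=np.zeros_like(y); yy[40:90,280:360]=y[40:90,280:360]
p=np.argwhere((k|yy)>0)[:,::-1]; w=np.array([onz(c,u,v,16)[:2] for u,v in p],np.float32); print("base",cv2.minAreaRect(w))
for v in (190,200,210,220,230):
    x=np.flatnonzero(m[v,285:355])+285; a=onz(c,x.min(),v,185);e=onz(c,x.max(),v,185)
    print("spacer",v,x.min(),x.max(),(a+e)[:2]/2,np.linalg.norm(a-e))
x=np.flatnonzero(m[150:230,320])+150; print("end row",x.min(),onz(c,320,x.min(),184)[:2])
# spacer held: expected axis
print("tcp",robot.current_tcp_pos(),robot.current_eef_rot())
E
```

```text
100 317 327; 101 317 327; 102 316 327; 103 316 327; 104 316 327; 105 316 327; 106 317 327; 107 317 327; 108 317 327; 109 316 327; 110 317 327; 111 317 327; 112 317 327; 113 317 327; 114 317 327; 115 317 327; 116 318 326; 117 318 325; 118 320 324; 
pin yaw 12.934942232838841 [539.0266492  392.98065228  55.        ] tip [524.47562084 390.10898753  55.        ]
base ((583.791015625, 403.76348876953125), (79.57902526855469, 78.60319519042969), 12.508625984191895)
spacer 190 295 344 [485.5765144  384.94297949] 24.54180657512115
spacer 200 295 345 [480.55828457 383.70433132] 25.259114895421387
spacer 210 295 344 [475.35433418 382.94455498] 24.97210924393403
spacer 220 295 344 [470.1056074  381.91841449] 25.19792811409441
spacer 230 285 354 [464.75295645 380.87152036] 35.82537565292205
end row 183 [488.93273343 385.34318706]
tcp [450.34961603 379.06706482 159.53760492] [3.14099737e+00 7.08173384e-04 1.91349569e-01]
```

```bash
cat >> h.py <<'E'
G=np.radians(12.5); gx=np.array([np.cos(G),np.sin(G),0]); gy=np.array([-np.sin(G),np.cos(G),0]); TIP=np.array([524.,390.2,0])
def at(s,l=0.9,z=46): return TIP+gx*s+gy*l+[0,0,z]   # TCP, s mm along gauge x from the pin tip
def sl(p): d=np.array(p)-TIP; return np.round([d@gx,d@gy,d[2]],2)
def push(yaw):
    robot.move_ptp(at(-60,z=90),down(yaw)); robot.move_linear(at(-60),down(yaw),speed=120); robot.sleep(0.3)
    print("pre",sl(robot.current_tcp_pos()),np.degrees(robot.current_eef_rot()),robot.current_gripper_width()*93)
    r=robot.move_linear(at(-2),down(yaw),speed=25,f_stop=6)
    print("stop",r,sl(robot.current_tcp_pos()),robot.current_contact_force(),robot.current_ft_torque())
    robot.sleep(0.4); print(sl(robot.current_tcp_pos()),robot.current_contact_force(),robot.current_t())
E
python3 - <<'E'
from h import *
push(G)
E
```

```text
pre [-59.5    1.11  46.84] [-1.79976606e+02 -8.09387417e-02  1.25042623e+01] 25.997783912877946
stop True [-35.14   0.67  45.07] [ 0.79011085  0.90532272 -0.79878362] [-0.03148986  0.0059623  -0.00244708]
[-35.79   0.62  44.63] [-0.08322731 -0.32913636 -1.97139225] 10.3667
```

Stopped at once, as a plain end would. I'll turn it half around and try the other end.

```bash
python3 - <<'E'
from h import *
robot.move_linear(at(-60),speed=100); robot.move_linear(at(-75,z=110),speed=150)
push(G+np.pi)
print(np.degrees(robot.current_eef_rot()), robot.current_qpos())
a=[robot.get_image("side")["img"][270:360,240:350],robot.get_image("scene")["img"][120:210,370:480]]
cv2.imwrite("pics/pin.png",np.hstack([cv2.resize(i,None,fx=3.6,fy=3.6,interpolation=cv2.INTER_CUBIC) for i in a]))
E
```

```text
pre [-59.49   1.06  46.78] [ 1.79977171e+02  7.88947701e-02 -1.67500447e+02] 25.596500293600876
stop True [-6.27  0.74 45.07] [-0.81403146 -0.61316521 -1.54922134] [ 0.04628514 -0.21182222 -0.02953212]
[-6.78  0.59 44.34] [ 0.79238838 -0.03930551 -0.26427995] 17.225
[-179.94343214   -0.32756578 -167.50399478] [ 4.72910195e-01  5.83808217e-01  1.48519818e+00  5.51140502e-04
  1.07836768e+00 -1.31624735e+00]
```

View pics/pin.png

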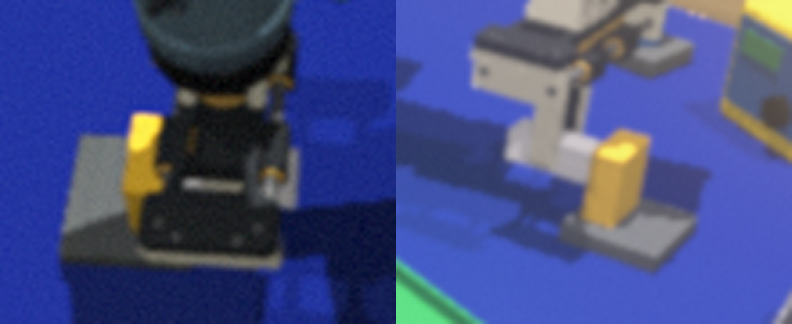

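The spacer is seated: the stop came 28.9 mm deeper than on the plain end. The scene crop shows the spacer's end against the yellow upright at about (590,165). The hole is on the tool's -x side. I'll retreat and check the tilt options over the tray.

```bash
python3 - <<'E'
from h import *
import warnings; warnings.filterwarnings("ignore")
robot.move_linear(at(-60),speed=100); robot.move_linear(at(-75,z=220),speed=200)
print(robot.current_gripper_width()*93,robot.current_t(),np.round(robot.current_qpos(),2))
def tilt(b,th): # th 0=down, 90=horizontal
    d=np.array([np.cos(b),np.sin(b),0]); u=np.array([0,0,1.])
    z=np.cos(th)*-u+np.sin(th)*d; h=np.cos(th)*d+np.sin(th)*u; x=-h
    return list(Rn.from_matrix(np.c_[x,np.cross(z,x),z]).as_euler('xyz')), z
for zc in (230,):
  for b in (-90,-60,-40,-30,-15,0,15,30,45,60,75,90,120):
    out=[]
    for th in (0,30,60,80,90):
        o,z=tilt(np.radians(b),np.radians(th)); q=robot.inverse_kinematics(np.array([556,142,zc])+10*z,o); out.append("None" if q is None else " ".join("%.2f"%v for v in q))
    print(b,out)
E
```

```text
25.744833366121576 19.0333 [ 0.5   0.33  1.44  0.    1.38 -1.29]
-90 ['0.06 0.30 1.47 -0.00 1.37 0.06', '0.35 0.45 1.37 -0.49 1.52 0.42', '0.53 0.69 1.29 -0.87 1.77 0.63', '0.58 0.86 1.27 -1.09 1.94 0.70', '0.58 0.95 1.27 -1.19 2.03 0.73']
-60 ['0.06 0.30 1.47 0.00 1.37 -0.47', '0.36 0.30 1.60 -0.56 1.21 0.03', '0.60 0.47 1.69 -1.09 1.34 0.56', 'None', 'None']
-40 ['0.06 0.30 1.47 0.00 1.37 -0.82', '0.32 0.19 1.74 -0.54 0.99 -0.30', 'None', 'None', 'None']
-30 ['0.06 0.30 1.47 -0.00 1.37 -0.99', '0.28 0.14 1.80 -0.49 0.88 -0.51', 'None', 'None', '0.64 0.63 2.20 4.32 1.45 1.28']
-15 ['0.06 0.30 1.47 0.00 1.37 -1.25', '0.19 0.08 1.88 -0.33 0.74 -0.92', 'None', '0.47 0.40 2.39 3.94 1.15 1.32', '0.48 0.61 2.42 3.89 1.48 1.49']
0 ['0.06 0.30 1.47 0.00 1.37 -1.52', '0.08 0.03 1.93 -0.07 0.66 -1.45', '0.12 0.02 2.35 3.52 0.29 1.27', '0.15 0.37 2.56 3.30 1.18 1.54', 'None']
15 ['0.06 0.30 1.47 -0.00 1.37 -1.78', '-0.04 0.02 1.94 0.23 0.69 -2.02', '-0.20 -0.02 2.40 2.07 0.45 2.35', 'None', 'None']
30 ['0.06 0.30 1.47 0.00 1.37 -2.04', '-0.15 0.03 1.92 0.44 0.81 -2.49', '-0.44 0.02 2.35 1.58 0
[... 228 characters left out ...]

60 ['0.06 0.30 1.47 -0.00 1.37 -2.56', '-0.27 0.15 1.80 0.57 1.12 -3.12', '-0.57 0.25 2.06 1.14 1.26 2.46', '-0.67 0.48 2.16 1.36 1.49 2.06', '-0.69 0.63 2.18 1.41 1.62 1.90']
75 ['0.06 0.30 1.47 0.00 1.37 -2.82', '-0.28 0.23 1.70 0.55 1.28 2.95', '-0.54 0.37 1.87 1.00 1.45 2.43', '-0.62 0.57 1.94 1.18 1.64 2.16', '-0.63 0.69 1.95 1.24 1.75 2.04']
90 ['0.06 0.30 1.47 -0.00 1.37 -3.09', '-0.27 0.31 1.59 0.51 1.42 2.75', '-0.48 0.48 1.67 0.88 1.63 2.40', '-0.55 0.67 1.71 1.04 1.80 2.22', '-0.56 0.77 1.71 1.11 1.90 2.15']
120 ['0.06 0.30 1.47 -0.00 1.37 2.67', '-0.19 0.46 1.36 0.39 1.68 2.40', '-0.33 0.70 1.27 0.67 1.99 2.29', '-0.37 0.87 1.25 0.85 2.17 2.28', '-0.37 0.96 1.25 0.94 2.25 2.28']
```

```bash
python3 - <<'E'
from h import *
b=-np.pi/2; d=np.array([np.cos(b),np.sin(b),0]); u=np.array([0,0,1.])
for th in np.radians([0,30,60,90]):
    z=-np.cos(th)*u+np.sin(th)*d; x=-(np.cos(th)*d+np.sin(th)*u)
    robot.move_ptp(np.array([556,142,225])+10*z,list(Rn.from_matrix(np.c_[x,np.cross(z,x),z]).as_euler('xyz')))
robot.sleep(1)
print(robot.current_t(),robot.current_tcp_pos(),Rn.from_euler('xyz',robot.current_eef_rot()).as_matrix().round(3),robot.current_gripper_width()*93,robot.current_finger_force(),robot.current_joint_vel())
a=[robot.get_image("side")["img"][120:280,250:410],robot.get_image("scene")["img"][80:240,280:440]]
cv2.imwrite("pics/fin.png",np.hstack([cv2.resize(i,None,fx=2.5,fy=2.5,interpolation=cv2.INTER_CUBIC) for i in a]))
E
```

```text
22.65 [555.99106919 132.05254884 224.68365591] [[-0.  1.  0.]
 [-0.  0. -1.]
 [-1. -0.  0.]] 25.81730275985619 29.935936523349376 [ 0.00150062 -0.00180253 -0.00185471  0.00084955  0.00043557  0.00150461]<sys>:0: UserWarning: Gimbal lock detected. Setting third angle to zero since it is not possible to uniquely determine all angles.
```

View pics/fin.png

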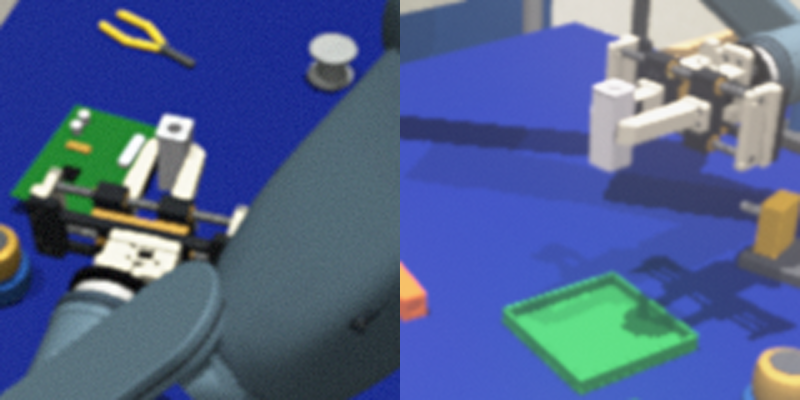

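The spacer is upright with its hole visible on top, at crop pixel (177,127) in the side view. It hangs clear above the tray.

```bash
python3 -c "
from bench import robot
print(robot.hand_in())"
```

```text
the job is handed in; nothing more can be done
None
```

I handed the job in at about 23 s on the robot's clock: the blind end was found on the gauge pin (stop 28.9 mm deeper than on the plain end, held 0.4 s), and the spacer is now held still, upright and hole-up, about 22 cm above the tray's middle; the hand-in gave no verdict.

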